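# Pull the red texture stamps from the clip strip

## Robot

A 7-joint arm with a two-finger parallel gripper is mounted at the origin on the work surface. World frame = base frame: x ahead of the robot, y to its left, z up, the work surface at z = 0. Lengths are in m, angles in rad, forces in N, time in s.
With the tool pointing down it reaches from about 0.375 to 0.925 m from the base axis. Payload 3.1 kg.
Tool frame: the origin (TCP) lies at the very end of the fingers, on their centre line; the grasp point (between the pads) lies bot.grasp_offset behind it (bot.grasp_offset is the distance from the TCP to the grasp point, in m); z points along the fingers, y is the direction in which the jaws open and shut (so a half turn about z gives the same grasp; the last joint's range is limited). The gripper opens to 85 mm and grips with 20 to 120 N. Pads are 22 mm wide; open, the fingers measure 114 mm over their backs; the gripper's body (76 mm by 85 mm) begins 54 mm behind the grasp point. The pads swing forward as they close: fully open they stand 13 mm farther back than shut.
Start: joints at [-1.365, 0.383, 0.044, 1.598, -0.018, 1.161, -0.05], TCP at [0.194, 0.62, 0.231] pointing down, gripper open.
Joint ranges: [-2.61, 2.61], [-0.41, 2.15], [-1.48, 1.57], [0, 2.5], [-1.57, 4.71], [0.05, 1.97], [-2.85, 2.85]. Speed limits (rad/s): [2.79, 2.79, 3.14, 3.14, 3.14, 3.14, 3.14].

## Interface

Orientations are given as a rotation vector (axis times angle).
In Python, from plant import bot gives the robot as it stands. The module is installed in compiled form; this text tells all that it offers.
- The arm moves only by the tool move_arm, never from a script. Its argument "series" is one flat list of numbers, 5 for each row, row after row: the shift along the tool's x, y, z in mm, then the turn about the tool's z in rad, then the finger opening in mm, from 0 to 85.4. A call has 1 to 20 rows; each row shifts and turns the pose as measured when the row begins, along the tool's axes as they then stand; what a row does not reach is not made up. A row lasts 1/10 s, in which the tool goes at most 50 mm and 8.59 degrees, less where a joint would pass 70% of its speed; a pose out of reach is approached as far as the arm can. A call is refused whole if a number of a shift passes 50 or a number of a turn 0.15, either way. A call with a gripper value outside its range is refused whole. The fingers move at their own pace and stop on an object; "grip_force" is the grip in N (left out, the last holds). Time passes only in rows, so rows that do not move let the fingers close. It gives the time, the measured TCP pose, the force and the opening at its end, in the units of the state.
- bot.observe(): the state, without advancing time (a new reading comes with each control period).
- bot.get_image(name): name is "scene" or "side" or "wrist"; returns the picture (420x560x3 uint8, blue, green, red); there is no depth.
- bot.get_calibration(name): a dict with "camera_matrix" (3x3 intrinsics, pixels), "distortion" ([k1, k2, p1, p2, k3] as OpenCV has them; the pictures are not rectified), "position" and "attitude" of the camera in the world. Camera axes: x right, y up, looking along -z (the intrinsics and any distortion apply to the point x, -y, -z); pixel columns grow to the right and rows downward; lengths in m; the calibration is good to about 2 mm. A picture is of the moment at which its call begins: read the wrist's pose just before it. get_calibration takes no time and is no camera call; for the wrist camera it gives the pose at the moment of the call.
- bot.hand_in(): hands the job in, once; it reports no verdict.
The state is a dict: "time_s": time; "qpos": joint angles; "qvel": joint speeds; "joint_efforts": joint torques, N m; "tool_pos": TCP position; "ee_rot": TCP orientation; "wrist_force": force on the tool from outside, world axes, zero at the start; "ft_torque": the same for the moment, N m; "grip_width": finger opening in m.
Only numpy, scipy, OpenCV 4.12 (cv2) and the standard library are available. Lean on these libraries where they do the work, as an engineer would, in place of code of your own. Each camera call takes 0.05 s, during which the arm holds its last target.

## Task

On the goldsmith's bench three texture stamps stand in a sprung clip strip. Pull the two with red grips out of their clips and stand them upright on the floor of the shallow wooden tray, the first set down there before the second is pulled. Leave the blue one in its clip.

Things in the scene. Friction and masses are not known exactly. Their poses are not given: they have to be found in the camera images.
- red_stamp_1: Red-gripped steel texture stamp, round, 84 mm tall, about 0.1 kg. Foot 28 mm across and 4 mm high, then a cone to 16 mm across at 14 mm; shank 16 mm; red plastic grip sleeve 22 mm across from 40 to 76 mm above the underside; steel striking end 13 mm across on top. Origin: centre of the foot's underside; z up the shank. At the start x points across the clip strip, y along it.
- red_stamp_2: The other red stamp, the same. All three stand, in any order, 62 mm apart in a fixed wooden strip (62 x 186 mm, 18 mm thick): foot on the strip's top in a 5 mm high square surround, its cone held down by two spring leaves, at the strip's long sides, up to 23 mm above its top. A straight pull up of 6 to 13 N frees it; past the leaves after 15 mm, clear of the clip after 30 mm.
- blue_stamp: The stamp with a blue grip sleeve, otherwise the same as the red ones in size, origin and axes. It stands in the remaining clip of the strip and stays there.
- tray: Fixed shallow wooden tray with a grey felt floor, 130 mm (its x) by 200 mm (its y) outside, 18 mm high, walls and floor 5 mm thick. Origin: centre of its underside, on the bench; z up.

How it is judged:
On the way, in this order (a step that is already met when the one before it is completed fails the run):
1. one red stamp stands in the tray while the other is still in its clip (((x of red_stamp_1 in the frame of tray between -0.05 and 0.05 m and y of red_stamp_1 in the frame of tray between -0.085 and 0.085 m and z of red_stamp_1 in the frame of tray between 0 and 0.012 m and angle between red_stamp_1's own z axis and vertical below 0.175 rad and linear speed of red_stamp_1 below 0.03 m/s and distance of red_stamp_2 from where it was at the start of the episode below 0.012 m) or (x of red_stamp_2 in the frame of tray between -0.05 and 0.05 m and y of red_stamp_2 in the frame of tray between -0.085 and 0.085 m and z of red_stamp_2 in the frame of tray between 0 and 0.012 m and angle between red_stamp_2's own z axis and vertical below 0.175 rad and linear speed of red_stamp_2 below 0.03 m/s and distance of red_stamp_1 from where it was at the start of the episode below 0.012 m))), for 0.2 s.
2. both red stamps stand in the tray (x of red_stamp_1 in the frame of tray between -0.05 and 0.05 m and y of red_stamp_1 in the frame of tray between -0.085 and 0.085 m and z of red_stamp_1 in the frame of tray between 0 and 0.012 m and angle between each of red_stamp_1, red_stamp_2's own z axis and vertical below 0.175 rad and linear speed of each of red_stamp_1, red_stamp_2 below 0.03 m/s and x of red_stamp_2 in the frame of tray between -0.05 and 0.05 m and y of red_stamp_2 in the frame of tray between -0.085 and 0.085 m and z of red_stamp_2 in the frame of tray between 0 and 0.012 m), for 0.2 s.
At the end, for the whole second after the job is handed in: Both red stamps stand in the tray at rest, upright within 10 degrees, feet on its floor (underside less than 12 mm above the tray's underside), their axes within 50 mm (tray x) and 85 mm (tray y) of its centre; the blue stamp is within 12 mm of where it began, in its clip (all of step 2 and distance of blue_stamp from where it was at the start of the episode below 0.012 m); the robot touches nothing.
It fails at once if the blue stamp is pulled from its clip (distance of blue_stamp from where it was at the start of the episode above 0.015 m).
It also fails if it takes over 64 s, if anything falls off the work surface, if the arm or the gripper's body presses on something with over 40 N, if the wrist force passes 120 N, or if a joint passes its speed limit or range.

## Working session

There is one attempt and no reset: what is moved stays moved. The work goes in short steps, Python scripts to look and compute and a tool call to move; the robot and the scene stay as the last step left them, time stands still between calls to the robot, and variables do not carry over. Pictures are saved under pics/ and viewed, and the job is handed in when it is done.

Besides the shell and the picture viewer there is one more tool, called after "Emit:" by a JSON object that holds its "name" and its "arguments", one argument or row to a line. move_arm: Moves the arm, as the interface text tells. Its arguments: {"type":"object","properties":{"series":{"type":"array"},"grip_force":{"type":"number"}},"required":["series"]}

```bash
mkdir -p pics; cat > h.py <<'E'
import numpy as np, cv2
from plant import bot
from scipy.spatial.transform import Rotation as R
def cal(n):
    c=bot.get_calibration(n); return c
def att(c):
    a=np.array(c["attitude"],float)
    return a if a.shape==(3,3) else (R.from_rotvec(a).as_matrix() if a.size==3 else None)
def ray(c,u,v):
    K=np.array(c["camera_matrix"],float);d=np.array(c["distortion"],float)
    p=cv2.undistortPoints(np.array([[[u,v]]],float),K,d)[0,0]
    return np.array(c["position"],float), att(c)@np.array([p[0],-p[1],-1])
def onz(c,u,v,z):
    o,d=ray(c,u,v); return o+d*(z-o[2])/d[2]
def proj(c,P):
    K=np.array(c["camera_matrix"],float);d=np.array(c["distortion"],float)
    q=(np.atleast_2d(P)-np.array(c["position"]))@att(c); q=q*[1,-1,-1]
    return cv2.projectPoints(q.reshape(-1,1,3),np.zeros(3),np.zeros(3),K,d)[0][:,0]
E
python3 - <<'E'
from h import *
s=bot.observe(); print(s, bot.grasp_offset)
for n in("scene","side","wrist"):
    c=bot.get_calibration(n); print(n,c)
    cv2.imwrite(f"pics/{n}0.png",bot.get_image(n))
E
```

```text
{'time_s': 0.0, 'qpos': array([-1.36478159,  0.3838688 ,  0.04382963,  1.59957556, -0.01793185,
        1.16118423, -0.04992407]), 'qvel': array([-1.07656308e-03, -6.84372079e-05,  6.97312441e-04, -4.28538801e-04,
        5.41625113e-04, -6.75527390e-04,  3.27866754e-04]), 'joint_efforts': array([-6.30948307e-05, -4.33452272e+01,  1.02445375e+00, -2.49525225e+01,
        1.06957703e-02,  1.13465893e-02,  5.09276205e-06]), 'tool_pos': array([0.19416815, 0.61933575, 0.22986451]), 'ee_rot': array([-0.47528085, -3.10513844,  0.0041274 ]), 'wrist_force': array([ 0.67907745, -0.9090415 ,  0.00567   ]), 'ft_torque': array([0.04254655, 0.04462539, 0.01797503]), 'grip_width': 0.0852631291675551} 0.0187
scene {'camera_matrix': array([[393.14557429,   0.        , 284.03667637],
       [  0.        , 393.14557429, 205.50083721],
       [  0.        ,   0.        ,   1.        ]]), 'distortion': array([-0.09313116,  0.        ,  0.        ,  0.        ,  0.        ]), 'position': array([1.04127499, 0.06524177, 0.49492933]), 'attitude': array([0.62235882, 0.70167233, 1.60687118])}
side {'camera_matrix': array([[462.78442042,   0.        , 284.31267769],
       [  0.        , 462.78442042, 218.24191062],
       [  0.        ,   0.        ,   1.        ]]), 'distortion': array([-0.06147933,  0.        ,  0.        ,  0.        ,  0.        ]), 'position': array([ 0.02630443, -0.52931149,  0.7021147 ]), 'attitude': array([ 0.81380893, -0.32728428, -0.77327102])}
wrist {'camera_matrix': array([[301.94969055,   0.        , 277.82804407],
       [  0.        , 301.94969055, 212.23531079],
       [  0.        ,   0.        ,   1.        ]]), 'distortion': array([-0.00053594,  0.        ,  0.        ,  0.        ,  0.        ]), 'position': array([0.11671646, 0.64424578, 0.37393116]), 'attitude': array([-0.279214  , -0.20081479,  1.2553988 ])}
```

View pics/scene0.png

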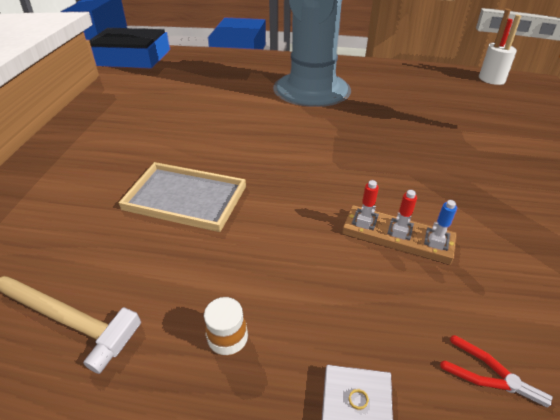

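View pics/side0.png

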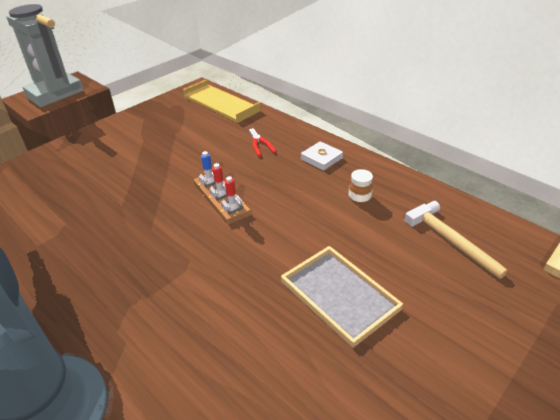

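View pics/wrist0.png

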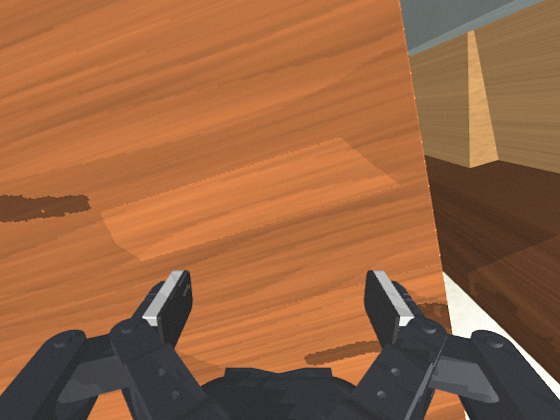

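The strip is at about scene (400,232), with order red, red, blue from left to right. The tray is at about (185,195). I'll enlarge both.

```bash
python3 - <<'E'
from h import *
a=cv2.imread("pics/scene0.png");b=cv2.imread("pics/side0.png")
f=lambda i,x,y,w,h,s:cv2.resize(i[y:y+h,x:x+w],None,fx=s,fy=s,interpolation=cv2.INTER_CUBIC)
cv2.imwrite("pics/sc1.png",f(a,335,170,130,95,6))
cv2.imwrite("pics/sd1.png",f(b,185,145,80,80,7))
cv2.imwrite("pics/sc2.png",f(a,115,155,140,80,5))
cv2.imwrite("pics/sd2.png",f(b,275,240,135,110,5))
E
```

```text
(no output)
```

View pics/sc1.png

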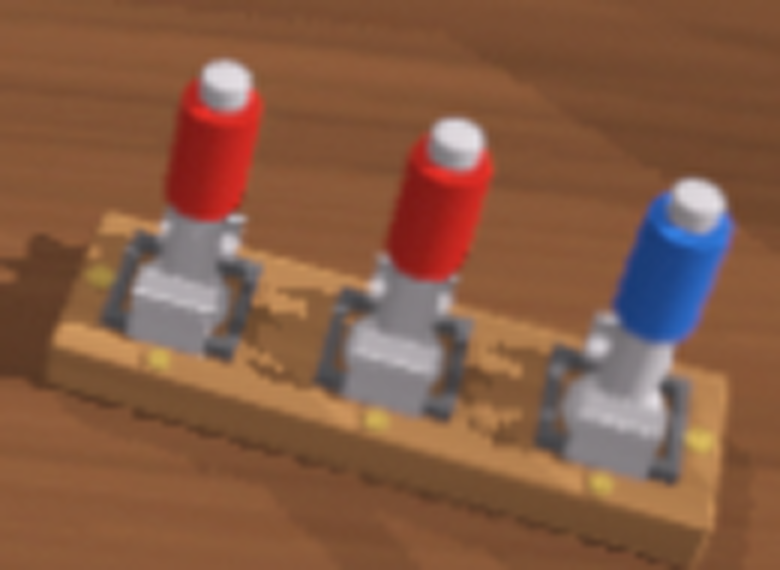

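View pics/sd1.png

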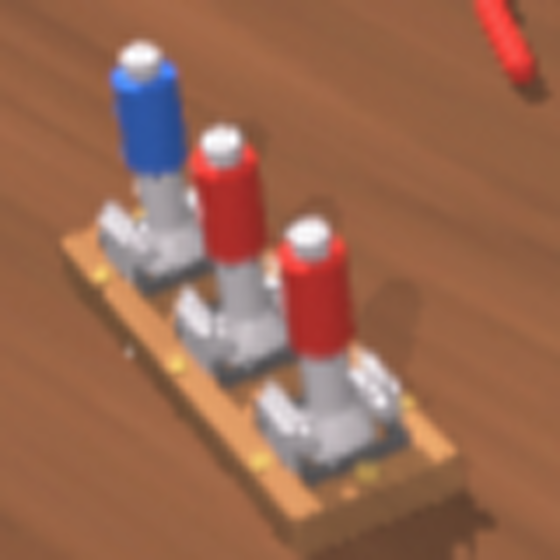

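View pics/sc2.png

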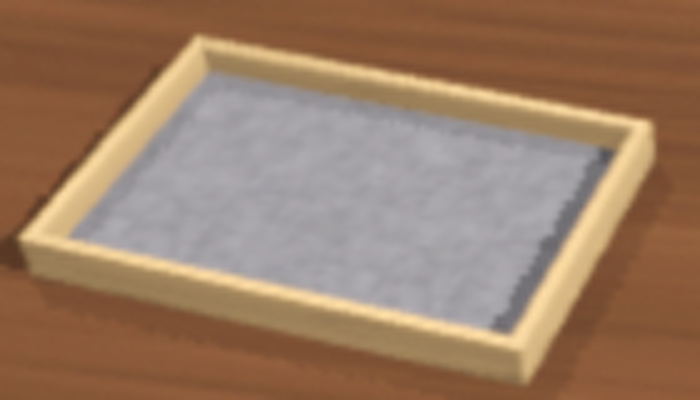

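View pics/sd2.png

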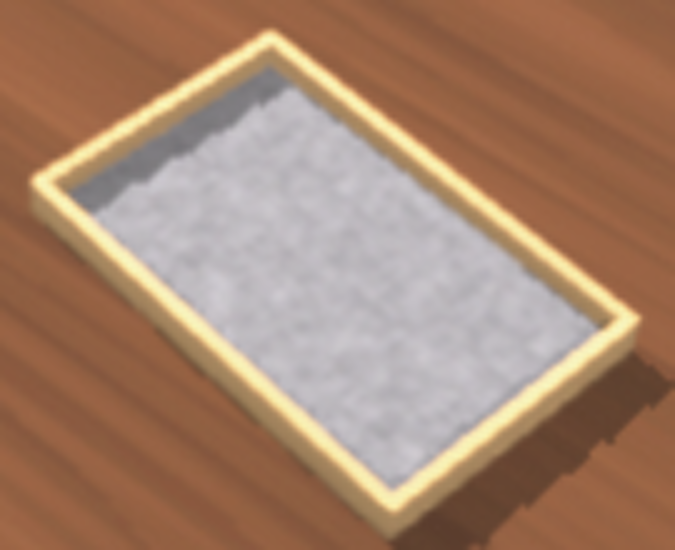

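```bash
python3 - <<'E'
from h import *
S=bot.get_calibration("scene");D=bot.get_calibration("side")
g=lambda c,x0,y0,s,p,z:onz(c,x0+(p[0]+.5)/s-.5,y0+(p[1]+.5)/s-.5,z)
tops=[]
for n,p,q in(("A",(229,72),(308,229)),("B",(459,131),(221,137)),("C",(698,192),(139,53))):
    a=g(S,335,170,6,p,.102);b=g(D,185,145,7,q,.102);print(n,a.round(4),b.round(4))
    tops.append((a+b)/2)
t=np.array(tops);print("spacing",np.linalg.norm(np.diff(t,axis=0),axis=1),"dir",np.arctan2(*(t[2]-t[0])[[1,0]]))
for (c,x,y,s,P) in ((S,115,155,5,[(198,38),(655,124),(522,348),(20,240)]),(D,275,240,5,[(33,182),(392,508),(637,320),(270,32)])):
    k=np.array([g(c,x,y,s,p,.018) for p in P]);print(k.round(4),k.mean(0).round(4),np.linalg.norm(np.roll(k,-1,0)-k,axis=1))
s=bot.observe();M=R.from_rotvec(s["ee_rot"]).as_matrix();print(M.round(3))
E
```

```text
A [0.5354 0.1406 0.102 ] [0.5356 0.139  0.102 ]
B [0.5506 0.2003 0.102 ] [0.5507 0.1992 0.102 ]
C [0.5655 0.2603 0.102 ] [0.565  0.2594 0.102 ]
spacing [0.06189182 0.06177289] dir 1.3277089719665414
[[ 0.4316 -0.2882  0.018 ]
 [ 0.459  -0.0888  0.018 ]
 [ 0.5863 -0.1077  0.018 ]
 [ 0.5607 -0.3058  0.018 ]] [ 0.5094 -0.1976  0.018 ] [0.20123625 0.12865092 0.19970145 0.13028174]
[[ 0.4564 -0.094   0.018 ]
 [ 0.4307 -0.2895  0.018 ]
 [ 0.5568 -0.3074  0.018 ]
 [ 0.5839 -0.11    0.018 ]] [ 0.5069 -0.2002  0.018 ] [0.19722229 0.12741681 0.19931017 0.12855675]
[[-0.954  0.299 -0.001]
 [ 0.299  0.954 -0.002]
 [-0.    -0.002 -1.   ]]
```

Both cameras agree within about 2 mm. Stamps are at A (0.535,0.140), B (0.551,0.200) and blue (0.565,0.260), with 62 mm spacing as stated. The tray centre is (0.508,-0.199) with 200x129 mm sides, so it checks. I'll turn first so the jaws open across the strip.

Emit:
{"name": "move_arm", "arguments": {
  "series": [0,0,0,0.15,85,0,0,0,0.15,85,0,0,0,0.15,85,0,0,0,0.15,85,0,0,0,0.15,85,0,0,0,0.15,85,0,0,0,0.15,85,0,0,0,0.15,85,0,0,0,0.15,85,0,0,0,0.15,85],
  "grip_force": 50
}}

```text
time_s: 1.15
tool_pos: [0.1928, 0.6154, 0.224]
ee_rot: [2.464, 1.936, -0.017]
wrist_force: [-0.2, -0.1, -0.5]
grip_width: 0.0852
```

```bash
cat >> h.py <<'E'
def rel(x,y,z,yawy=None):
    s=bot.observe();M=R.from_rotvec(s["ee_rot"]).as_matrix()
    d=M.T@(np.array([x,y,z])-s["tool_pos"])*1000
    print("t",round(s["time_s"],2),"pos",s["tool_pos"].round(4),"F",s["wrist_force"].round(2),"w",round(s["grip_width"],4),"z",M[:,2].round(4))
    print("yaw y",np.arctan2(M[1,1],M[0,1]).round(4),"shift mm",d.round(1),"q",s["qpos"].round(2))
E
python3 -c "
from h import *
rel(.5355,.1398,.18)"
```

```text
t 1.15 pos [0.1928 0.6154 0.224 ] F [-0.2  -0.08 -0.54] w 0.0852 z [-0.0037 -0.0127 -0.9999]
yaw y -0.2389 shift mm [-380.4  445.5   48.8] q [-1.56  0.4   0.3   1.62 -0.12  1.16 -1.47]
```

Emit:
{"name": "move_arm", "arguments": {
  "series": [-29,34,3,0,85,-29,34,3,0,85,-29,34,3,0,85,-29,34,3,0,85,-29,34,3,0,85,-29,34,3,0,85,-29,34,3,0,85,-29,34,3,0,85,-29,34,3,0,85,-29,34,3,0,85,-29,34,3,0,85,-29,34,3,0,85,0,0,0,0,85]
}}

```text
time_s: 2.45
tool_pos: [0.5136, 0.166, 0.1862]
ee_rot: [2.458, 1.946, -0.02]
wrist_force: [0.2, -1.1, 0.2]
grip_width: 0.085
```

```bash
python3 -c "
from h import *
rel(.5355,.1398,.18)"
```

```text
t 2.45 pos [0.5136 0.166  0.1862] F [ 0.22 -1.07  0.21] w 0.085 z [-0.0059 -0.0132 -0.9999]
yaw y -0.2315 shift mm [-20.4  27.4   6.4] q [-0.92  0.26  0.6   1.92 -0.16  1.02 -0.48]
```

Emit:
{"name": "move_arm", "arguments": {
  "series": [-10,14,3,0.01,85,-10,13,3,0,85,0,0,0,0,85]
}}

```text
time_s: 2.75
tool_pos: [0.5353, 0.1377, 0.1795]
ee_rot: [2.473, 1.928, -0.023]
wrist_force: [-0.3, 0.1, 0.4]
grip_width: 0.0848
```

```bash
python3 - <<'E'
from h import *
rel(.5355,.1398,.057)
c=bot.get_calibration("wrist");i=bot.get_image("wrist");print(proj(c,[[.5355,.1398,.102],[.5507,.1998,.102],[.565,.26,.102]]))
cv2.imwrite("pics/w1.png",i)
E
```

```text
t 2.75 pos [0.5353 0.1377 0.1795] F [-0.26  0.09  0.38] w 0.0848 z [-0.0078 -0.0137 -0.9999]
yaw y -0.2462 shift mm [  3.9   0.2 122.4] q [-0.86  0.3   0.61  1.9  -0.19  1.02 -0.41]
[[278.06277974 217.43277804]
 [278.19974818 135.64133417]
 [276.92960357  36.5904506 ]]
```

View pics/w1.png

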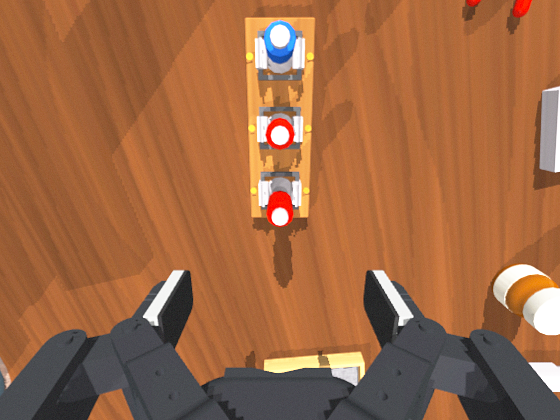

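Wrist image shows the near red stamp's top at (280,216), where the estimate projects to (278,217), and the jaws straddle it across the strip. I'll go down.

Emit:
{"name": "move_arm", "arguments": {
  "series": [1,0,20,0,85,1,0,20,0,85,1,0,20,0,85,1,0,20,0,85,0,0,20,0,85,0,0,15,0,85,0,0,4,0,85,0,0,0,0,85]
}}

```text
time_s: 3.6
tool_pos: [0.5295, 0.1565, 0.0573]
ee_rot: [-2.458, -1.95, 0.017]
wrist_force: [0.2, 0.1, 0.5]
grip_width: 0.0848
```

```bash
python3 - <<'E'
from h import *
rel(.5355,.1398,.057)
cv2.imwrite("pics/w2.png",bot.get_image("wrist"))
a=bot.get_image("scene")[90:290,290:500];cv2.imwrite("pics/s2.png",cv2.resize(a,None,fx=3,fy=3))
E
```

```text
t 3.6 pos [0.5295 0.1565 0.0573] F [0.17 0.14 0.47] w 0.0848 z [-0.011  -0.0035 -0.9999]
yaw y -0.2291 shift mm [-15.    9.6   0.3] q [-0.8   0.48  0.52  1.97 -0.33  0.79 -0.31]
```

View pics/s2.png

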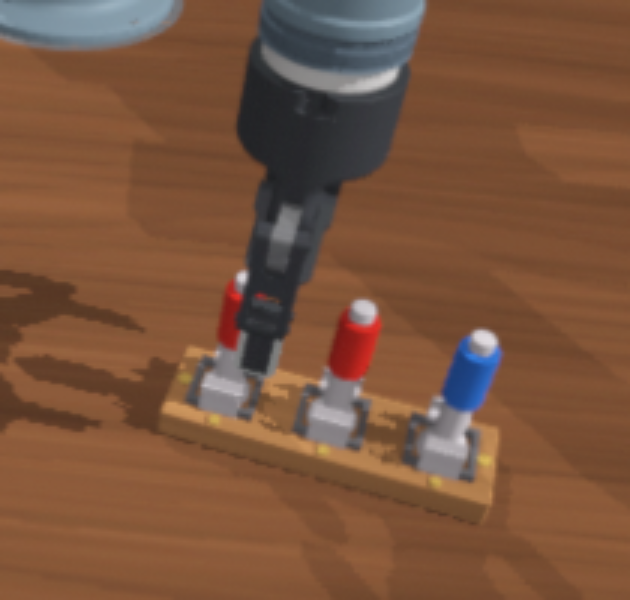

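View pics/w2.png

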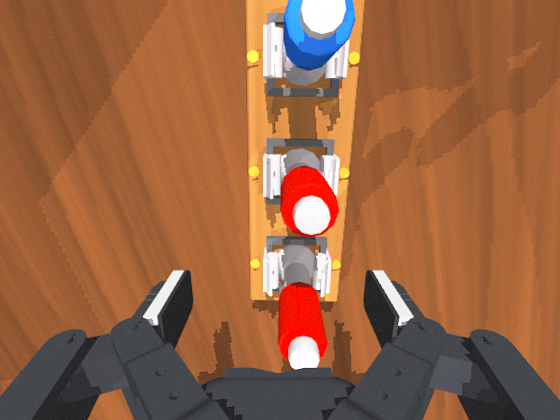

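The fast descent drifted 15 mm along the strip and 10 mm across. Nothing was touched. I'll correct in small steps at this height, since the jaws clear both stamps here.

Emit:
{"name": "move_arm", "arguments": {
  "series": [0,5,0,0.01,85,-5,4,0,0,85,-5,1,0,0,85,-4,0,0,0,85,0,0,0,0,85]
}}

```text
time_s: 4.2
tool_pos: [0.5408, 0.1387, 0.0617]
ee_rot: [-2.473, -1.936, 0.004]
wrist_force: [0.3, 0.3, -0.6]
grip_width: 0.0847
```

```bash
python3 - <<'E'
from h import *
rel(.5355,.1398,.057)
E
```

```text
t 4.2 pos [0.5408 0.1387 0.0617] F [ 0.34  0.34 -0.64] w 0.0847 z [-2.6e-03 -6.0e-04 -1.0e+00]
yaw y -0.2424 shift mm [-0.2 -5.4  4.7] q [-0.77  0.48  0.53  1.96 -0.33  0.79 -0.29]
```

Emit:
{"name": "move_arm", "arguments": {
  "series": [0,-2,2,0,85,0,-2,2,0,85,0,0,0,0,85,0,0,0,0,85]
}}

```text
time_s: 4.6
tool_pos: [0.536, 0.1396, 0.0573]
ee_rot: [-2.473, -1.935, 0.004]
wrist_force: [0.5, -0.3, 0.6]
grip_width: 0.0852
```

```bash
python3 - <<'E'
from h import *
rel(.5355,.1398,.057)
cv2.imwrite("pics/w3.png",bot.get_image("wrist"))
E
```

```text
t 4.6 pos [0.536  0.1396 0.0573] F [ 0.54 -0.26  0.58] w 0.0852 z [-3.3e-03 -3.0e-04 -1.0e+00]
yaw y -0.243 shift mm [ 0.  -0.6  0.3] q [-0.77  0.48  0.53  1.97 -0.34  0.78 -0.29]
```

View pics/w3.png

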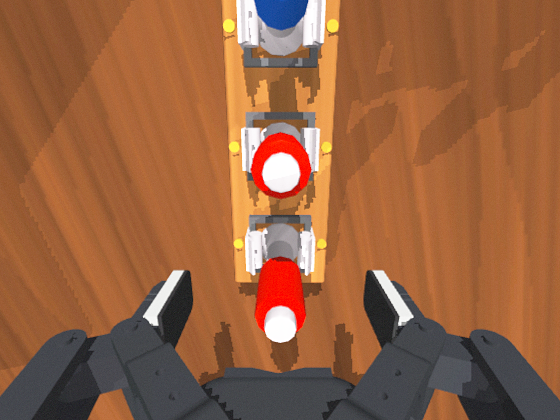

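The stamp is centred: the pads' inner edges are at columns 188 and 366 (mid 277), and the grip is at about 280. I'll close.

Emit:
{"name": "move_arm", "arguments": {
  "series": [0,0,0,0,0,0,0,0,0,0,0,0,0,0,0,0,0,0,0,0,0,0,0,0,0,0,0,0,0,0,0,0,0,0,0,0,0,0,0,0,0,0,0,0,0,0,0,0,0,0],
  "grip_force": 60
}}

```text
time_s: 5.65
tool_pos: [0.5364, 0.1402, 0.0573]
ee_rot: [-2.472, -1.936, 0.003]
wrist_force: [-0.2, 0.5, -0.6]
grip_width: 0.0205
```

```bash
python3 - <<'E'
from h import *
rel(.5355,.1398,.057)
cv2.imwrite("pics/w4.png",bot.get_image("wrist"))
E
```

```text
t 5.65 pos [0.5364 0.1402 0.0573] F [-0.21  0.53 -0.57] w 0.0205 z [-2.7e-03 -1.0e-04 -1.0e+00]
yaw y -0.2421 shift mm [-0.6 -0.7  0.3] q [-0.77  0.48  0.53  1.97 -0.34  0.78 -0.29]
```

View pics/w4.png

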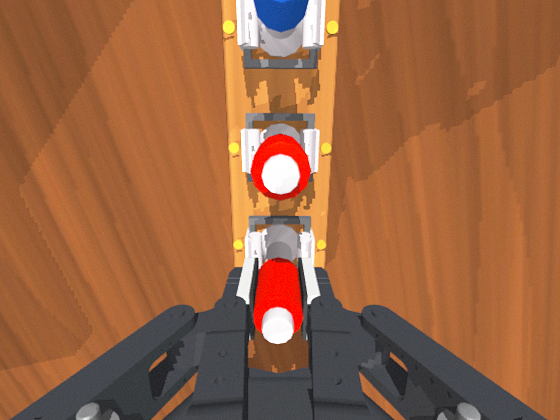

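The fingers stopped at 20.5 mm on the 22 mm sleeve (image (280,300)). I'll pull straight up slowly.

Emit:
{"name": "move_arm", "arguments": {
  "series": [0,0,-4,0,0,0,0,-4,0,0,0,0,-4,0,0,0,0,-4,0,0,0,0,-4,0,0,0,0,-4,0,0]
}}

```text
time_s: 6.3
tool_pos: [0.5352, 0.1397, 0.0824]
ee_rot: [-2.472, -1.935, 0.007]
wrist_force: [-0.1, 0.6, -0.7]
grip_width: 0.0205
```

```bash
python3 - <<'E'
from h import *
rel(.5355,.1398,.057)
E
```

```text
t 6.3 pos [0.5352 0.1397 0.0824] F [-0.11  0.59 -0.74] w 0.0205 z [-0.0051 -0.0011 -1.    ]
yaw y -0.2424 shift mm [ 0.2  0.3 25.4] q [-0.79  0.44  0.55  1.96 -0.3   0.83 -0.31]
```

Emit:
{"name": "move_arm", "arguments": {
  "series": [0,0,-6,0,0,0,0,-8,0,0,0,0,-10,0,0,0,0,-12,0,0,0,0,-15,0,0,0,0,-15,0,0,0,0,-12,0,0,0,0,0,0,0]
}}

```text
time_s: 7.1
tool_pos: [0.5369, 0.1399, 0.1694]
ee_rot: [-2.473, -1.935, 0.001]
wrist_force: [0.7, -0.1, -1.7]
grip_width: 0.0203
```

```bash
python3 - <<'E'
from h import *
c,s=np.cos(1.436),np.sin(1.436)
t=np.array([.508,-.199]); yv=np.array([c,s])
for k in (-.04,.04): print(t+k*yv)
p=t-.04*yv
rel(p[0],p[1],.14)
a=bot.get_image("scene")[60:290,260:500];cv2.imwrite("pics/s3.png",cv2.resize(a,None,fx=2.5,fy=2.5))
E
```

```text
[ 0.50262446 -0.23863715]
[ 0.51337554 -0.15936285]
t 7.1 pos [0.5369 0.1399 0.1694] F [ 0.73 -0.08 -1.72] w 0.0203 z [-0.0015  0.0011 -1.    ]
yaw y -0.2432 shift mm [-375.7   57.9   29. ] q [-0.85  0.31  0.61  1.91 -0.21  0.99 -0.39]
```

View pics/s3.png

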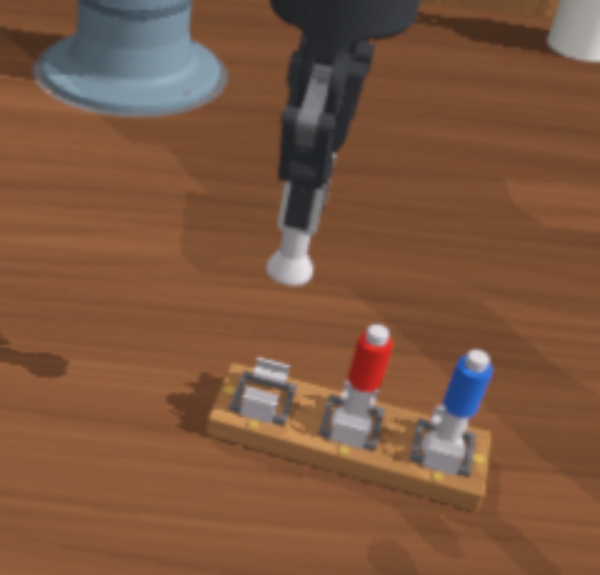

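The stamp is out, hanging upright under the fingers (about (290,265) in the crop), and the other two are unmoved. I'll carry it to the far half of the tray.

Emit:
{"name": "move_arm", "arguments": {
  "series": [-10,2,0,0,0,-20,3,0,0,0,-25,4,0,0,0,-25,4,0,0,0,-25,4,0,0,0,-25,4,0,0,0,-25,4,0,0,0,-25,4,0,0,0,-25,4,0,0,0,-25,4,0,0,0,-25,4,0,0,0,-25,4,0,0,0,-25,4,0,0,0,-20,3,0,0,0,-10,0,0,0,0,0,0,0,0,0,0,0,0,0,0]
}}

```text
time_s: 8.85
tool_pos: [0.4868, -0.2211, 0.1559]
ee_rot: [-2.469, -1.917, 0.047]
wrist_force: [0.0, 0.6, -0.8]
grip_width: 0.021
```

```bash
python3 - <<'E'
from h import *
rel(.5026,-.2386,.10)
E
```

```text
t 8.85 pos [ 0.4868 -0.2211  0.1559] F [ 0.01  0.6  -0.85] w 0.021 z [-0.0333 -0.0057 -0.9994]
yaw y -0.2506 shift mm [-12.3  21.3  55.4] q [-0.31  0.33  0.76  1.95 -0.25  0.99  0.32]
```

Emit:
{"name": "move_arm", "arguments": {
  "series": [-4,5,8,0,0,-4,6,8,0,0,-4,6,8,0,0,0,2,8,0,0,0,0,8,0,0,0,0,8,0,0,0,0,0,0,0,0,0,0,0,0]
}}

```text
time_s: 9.65
tool_pos: [0.5028, -0.2329, 0.1006]
ee_rot: [-2.456, -1.925, 0.048]
wrist_force: [-1.1, -0.2, -1.8]
grip_width: 0.0204
```

```bash
python3 - <<'E'
from h import *
rel(.5026,-.2386,.046)
a=bot.get_image("scene")[60:290,100:340];cv2.imwrite("pics/s4.png",cv2.resize(a,None,fx=2.5,fy=2.5))
E
```

```text
t 9.65 pos [ 0.5028 -0.2329  0.1006] F [-1.12 -0.24 -1.77] w 0.0204 z [-0.037  -0.0024 -0.9993]
yaw y -0.2416 shift mm [-4.9  3.  54.6] q [-0.23  0.46  0.7   1.94 -0.35  0.91  0.41]
```

View pics/s4.png

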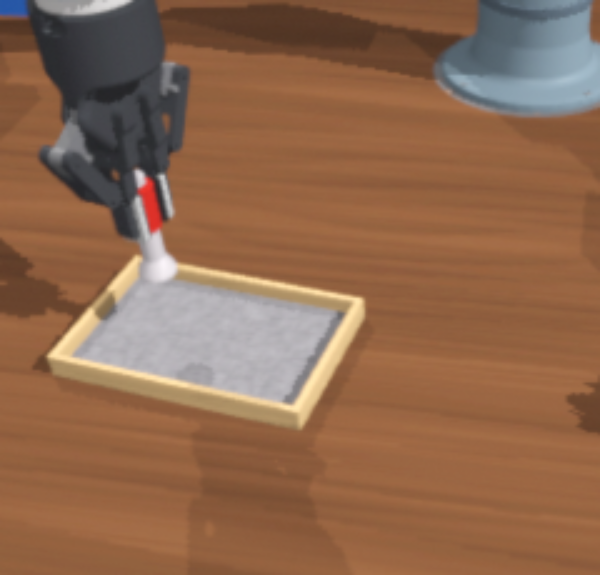

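Emit:
{"name": "move_arm", "arguments": {
  "series": [-2,1,5,0,0,-2,1,5,0,0,-1,1,5,0,0,0,0,5,0,0,0,0,5,0,0,0,0,5,0,0,0,0,5,0,0,0,0,5,0,0,0,0,5,0,0,0,0,0,0,0,0,0,0,0,0]
}}

```text
time_s: 10.8
tool_pos: [0.5034, -0.2391, 0.0524]
ee_rot: [-2.457, -1.925, 0.046]
wrist_force: [-0.7, 0.4, -1.4]
grip_width: 0.0205
```

```bash
python3 - <<'E'
from h import *
rel(.5026,-.2386,.0445)
E
```

```text
t 10.8 pos [ 0.5034 -0.2391  0.0524] F [-0.69  0.35 -1.42] w 0.0205 z [-0.0354 -0.0022 -0.9994]
yaw y -0.2414 shift mm [ 0.4 -0.6  7.9] q [-0.17  0.54  0.65  1.95 -0.42  0.83  0.47]
```

Emit:
{"name": "move_arm", "arguments": {
  "series": [0,0,3,0,0,0,0,2,0,0,0,0,1,0,0,0,0,1,0,0,0,0,0,0,0]
}}

```text
time_s: 11.3
tool_pos: [0.5038, -0.2393, 0.0454]
ee_rot: [-2.457, -1.926, 0.044]
wrist_force: [0.7, -0.1, -0.2]
grip_width: 0.0208
```

```bash
python3 - <<'E'
from h import *
rel(.5026,-.2386,.0445)
a=bot.get_image("scene")[100:260,100:260];cv2.imwrite("pics/s5.png",cv2.resize(a,None,fx=3.5,fy=3.5))
E
```

```text
t 11.3 pos [ 0.5038 -0.2393  0.0454] F [ 0.67 -0.08 -0.22] w 0.0208 z [-0.034  -0.0026 -0.9994]
yaw y -0.2413 shift mm [ 0.4 -1.3  0.9] q [-0.17  0.55  0.65  1.95 -0.43  0.81  0.48]
```

View pics/s5.png

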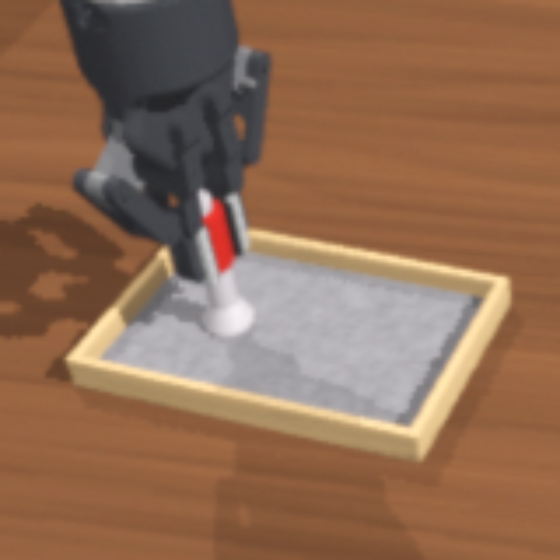

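Emit:
{"name": "move_arm", "arguments": {
  "series": [0,0,1,0,0,0,0,1,0,0,0,0,0,0,0]
}}

```text
time_s: 11.65
tool_pos: [0.5042, -0.2398, 0.0447]
ee_rot: [-2.458, -1.926, 0.043]
wrist_force: [0.2, -0.5, -0.1]
grip_width: 0.0202
```

Two 1 mm rows gave only 0.7 mm and the weight is off the wrist, so the foot is on the floor. I'll release.

Emit:
{"name": "move_arm", "arguments": {
  "series": [0,0,0,0,24,0,0,0,0,28,0,0,0,0,35,0,0,0,0,50,0,0,0,0,60,0,0,0,0,60,0,0,0,0,60]
}}

```text
time_s: 12.35
tool_pos: [0.5047, -0.2399, 0.0445]
ee_rot: [-2.458, -1.927, 0.042]
wrist_force: [0.2, -0.3, -0.8]
grip_width: 0.0602
```

```bash
python3 - <<'E'
from h import *
rel(.5026,-.2386,.17)
cv2.imwrite("pics/w6.png",bot.get_image("wrist"))
E
```

```text
t 12.35 pos [ 0.5047 -0.2399  0.0445] F [ 0.16 -0.25 -0.8 ] w 0.0602 z [-0.0322 -0.0029 -0.9995]
yaw y -0.2413 shift mm [  -0.6   -6.1 -125.3] q [-0.16  0.55  0.65  1.95 -0.43  0.81  0.48]
```

View pics/w6.png

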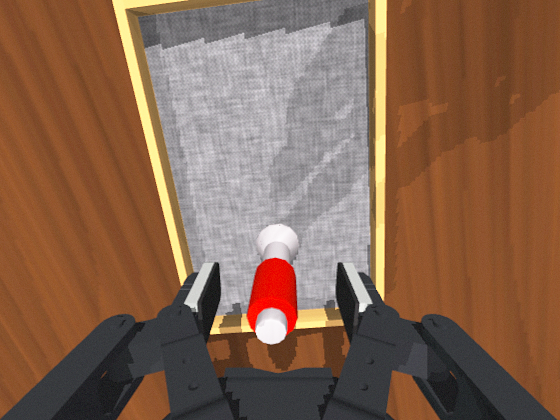

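The stamp stands free between the pads, with its foot at (278,243). I'll rise slowly.

Emit:
{"name": "move_arm", "arguments": {
  "series": [0,0,-5,0,85,0,0,-8,0,85,0,0,-8,0,85,0,0,-8,0,85,0,0,-8,0,85,0,0,-10,0,85,0,0,-12,0,85,0,0,-15,0,85,0,0,-15,0,85,0,0,-15,0,85,0,0,-15,0,85,0,0,0,0,85]
}}

```text
time_s: 13.6
tool_pos: [0.5101, -0.2407, 0.1767]
ee_rot: [-2.463, -1.928, 0.037]
wrist_force: [0.4, 0.2, 0.2]
grip_width: 0.085
```

```bash
python3 - <<'E'
from h import *
rel(.5507,.1998,.18)
a=bot.get_image("scene");cv2.imwrite("pics/s6.png",cv2.resize(a[100:260,100:260],None,fx=3.5,fy=3.5))
cv2.imwrite("pics/w7.png",bot.get_image("wrist"))
E
```

```text
t 13.6 pos [ 0.5101 -0.2407  0.1767] F [0.44 0.23 0.22] w 0.085 z [-0.0271 -0.0038 -0.9996]
yaw y -0.2424 shift mm [437.3 -66.4  -6. ] q [-0.27  0.36  0.76  1.87 -0.27  1.04  0.36]
```

View pics/s6.png

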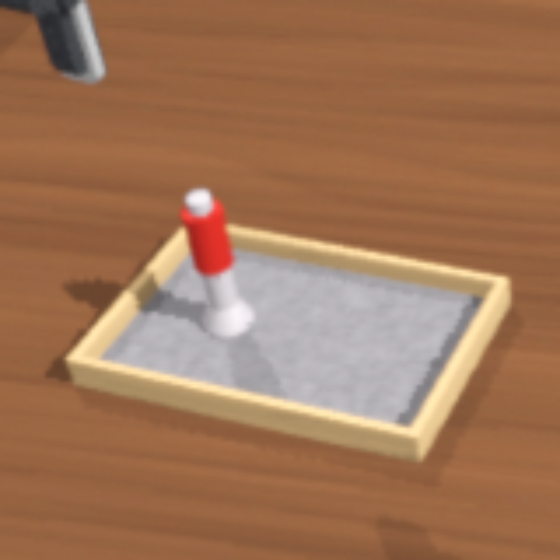

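The first stamp stands in the left part of the tray (foot at about (228,320) in the crop). Back to the strip for B.

Emit:
{"name": "move_arm", "arguments": {
  "series": [10,-2,0,0,85,20,-3,0,0,85,28,-4,0,0,85,28,-4,0,0,85,28,-4,0,0,85,28,-4,0,0,85,28,-4,0,0,85,28,-4,0,0,85,28,-4,0,0,85,28,-4,0,0,85,28,-4,0,0,85,28,-4,0,0,85,28,-4,0,0,85,28,-4,0,0,85,28,-4,0,0,85,20,-4,0,0,85,10,-2,0,0,85,0,0,0,0,85,0,0,0,0,85]
}}

```text
time_s: 15.6
tool_pos: [0.5282, 0.2166, 0.1501]
ee_rot: [-2.434, -1.922, 0.1]
wrist_force: [-0.3, -0.8, -0.3]
grip_width: 0.0849
```

```bash
python3 - <<'E'
from h import *
rel(.5507,.1998,.14)
E
```

```text
t 15.6 pos [0.5282 0.2166 0.1501] F [-0.35 -0.78 -0.3 ] w 0.0849 z [-0.074  -0.0097 -0.9972]
yaw y -0.235 shift mm [-10.9  26.5   8.6] q [-0.91  0.41  0.57  1.83 -0.27  1.05 -0.46]
```

The tool has picked up a 4° tilt on the sweep. I'll correct position gently and watch how the tilt answers.

Emit:
{"name": "move_arm", "arguments": {
  "series": [-3,6,0,0,85,-3,6,0,0,85,-3,6,0,0,85,-2,5,0,0,85,0,0,0,0,85]
}}

```text
time_s: 16.1
tool_pos: [0.5506, 0.1918, 0.1489]
ee_rot: [-2.446, -1.911, 0.102]
wrist_force: [0.4, -0.3, 0.5]
grip_width: 0.0853
```

```bash
python3 - <<'E'
from h import *
rel(.5507,.1998,.14)
E
```

```text
t 16.1 pos [0.5506 0.1918 0.1489] F [ 0.37 -0.27  0.53] w 0.0853 z [-0.0737 -0.0119 -0.9972]
yaw y -0.2452 shift mm [ 8.1 -1.2  8.8] q [-0.86  0.44  0.58  1.8  -0.28  1.06 -0.41]
```

Emit:
{"name": "move_arm", "arguments": {
  "series": [0,0,-30,0,85,0,0,-30,0,85,0,0,0,0,85]
}}

```text
time_s: 16.4
tool_pos: [0.5549, 0.1902, 0.2093]
ee_rot: [-2.449, -1.906, 0.107]
wrist_force: [0.6, 0.7, 0.5]
grip_width: 0.0848
```

Emit:
{"name": "move_arm", "arguments": {
  "series": [0,40,0,0,85,0,40,0,0,85,0,0,0,0,85]
}}

```text
time_s: 16.7
tool_pos: [0.631, 0.171, 0.201]
ee_rot: [-2.442, -1.907, 0.112]
wrist_force: [0.1, 0.6, -0.4]
grip_width: 0.0849
```

```bash
python3 - <<'E'
from h import *
rel(.5507,.1998,.14)
E
```

```text
t 16.7 pos [0.631 0.171 0.201] F [ 0.12  0.63 -0.43] w 0.0849 z [-0.0821 -0.0123 -0.9965]
yaw y -0.2459 shift mm [ 10.5 -80.   67. ] q [-0.75  0.52  0.6   1.57 -0.31  1.23 -0.34]
```

Emit:
{"name": "move_arm", "arguments": {
  "series": [0,-50,0,0,85,0,-50,0,0,85,0,-50,0,0,85,0,0,0,0,85]
}}

```text
time_s: 17.1
tool_pos: [0.4787, 0.2048, 0.2045]
ee_rot: [-2.447, -1.901, 0.135]
wrist_force: [0.6, 0.6, 0.2]
grip_width: 0.0854
```

```bash
python3 - <<'E'
from h import *
rel(.5507,.1998,.14)
E
```

```text
t 17.1 pos [0.4787 0.2048 0.2045] F [0.62 0.59 0.17] w 0.0854 z [-0.0935 -0.0217 -0.9954]
yaw y -0.2515 shift mm [15.7 76.2 57.6] q [-1.    0.25  0.61  1.89 -0.18  1.14 -0.57]
```

Tilt comes with sag of the shoulder in motion: height drops and the tool leans towards the base. I'll try a few slower outward rows and see.

Emit:
{"name": "move_arm", "arguments": {
  "series": [2,10,0,0,85,2,10,0,0,85,2,10,0,0,85,2,10,0,0,85,2,10,0,0,85,2,10,0,0,85,0,0,0,0,85,0,0,0,0,85]
}}

```text
time_s: 17.9
tool_pos: [0.5497, 0.1985, 0.1976]
ee_rot: [-2.454, -1.899, 0.133]
wrist_force: [-0.9, -0.0, -0.6]
grip_width: 0.0852
```

```bash
python3 - <<'E'
from h import *
rel(.5507,.1998,.14)
E
```

```text
t 17.9 pos [0.5497 0.1985 0.1976] F [-0.93 -0.03 -0.62] w 0.0852 z [-0.0895 -0.0242 -0.9957]
yaw y -0.2558 shift mm [ 4.1  5.3 57.3] q [-0.9   0.4   0.61  1.74 -0.25  1.17 -0.46]
```

Emit:
{"name": "move_arm", "arguments": {
  "series": [0,0,-10,0,85,0,0,-10,0,85,0,0,-10,0,85,0,0,-10,0,85,0,0,0,0,85]
}}

```text
time_s: 18.4
tool_pos: [0.553, 0.2002, 0.2423]
ee_rot: [-2.452, -1.899, 0.131]
wrist_force: [0.5, 0.0, 0.4]
grip_width: 0.0849
```

```bash
python3 - <<'E'
from h import *
rel(.5507,.1998,.14)
E
```

```text
t 18.4 pos [0.553  0.2002 0.2423] F [0.55 0.04 0.41] w 0.0849 z [-0.089  -0.0223 -0.9958]
yaw y -0.2546 shift mm [  3.5   6.1 102.1] q [-0.91  0.36  0.63  1.69 -0.22  1.26 -0.48]
```

Emit:
{"name": "move_arm", "arguments": {
  "series": [0,0,45,0,85,0,0,45,0,85,0,0,0,0,85]
}}

```text
time_s: 18.7
tool_pos: [0.5478, 0.2006, 0.155]
ee_rot: [-2.451, -1.902, 0.115]
wrist_force: [-0.9, 0.2, -0.4]
grip_width: 0.0852
```

```bash
python3 - <<'E'
from h import *
rel(.5507,.1998,.14)
E
```

```text
t 18.7 pos [0.5478 0.2006 0.155 ] F [-0.89  0.23 -0.41] w 0.0852 z [-0.0808 -0.0166 -0.9966]
yaw y -0.2523 shift mm [ 0.5  4.1 14.7] q [-0.89  0.44  0.59  1.79 -0.28  1.08 -0.43]
```

A fast drop lessens the tilt and a slow rise leaves it unchanged, so I'll repeat that at a safe height.

Emit:
{"name": "move_arm", "arguments": {
  "series": [0,0,-15,0,85,0,0,-15,0,85,0,0,-15,0,85,0,0,-15,0,85,0,0,-15,0,85,0,0,-15,0,85,0,0,-15,0,85,0,0,-15,0,85,0,0,-15,0,85,0,0,-15,0,85,0,0,-5,0,85,0,0,50,0,85,0,0,50,0,85,0,0,45,0,85,0,0,0,0,85]
}}

```text
time_s: 20.2
tool_pos: [0.5747, 0.2041, 0.2227]
ee_rot: [-2.469, -1.904, 0.009]
wrist_force: [-0.8, -0.1, -0.4]
grip_width: 0.0851
```

```bash
python3 - <<'E'
from h import *
rel(.5507,.1998,.14)
E
```

```text
t 20.2 pos [0.5747 0.2041 0.2227] F [-0.81 -0.07 -0.36] w 0.0851 z [-0.0191  0.0148 -0.9997]
yaw y -0.2571 shift mm [-11.1 -20.3  83.1] q [-0.9   0.37  0.62  1.72 -0.25  1.14 -0.45]
```

Tilt is down to 1.4°. I'll now approach B gently.

Emit:
{"name": "move_arm", "arguments": {
  "series": [-3,-5,6,-0.01,85,-3,-5,7,0,85,-3,-5,7,0,85,-2,-3,7,0,85,0,0,7,0,85,0,0,7,0,85,0,0,7,0,85,0,0,0,0,85,0,0,0,0,85]
}}

```text
time_s: 21.1
tool_pos: [0.5592, 0.2, 0.1829]
ee_rot: [-2.462, -1.919, -0.017]
wrist_force: [0.8, -0.8, 0.4]
grip_width: 0.0853
```

```bash
python3 - <<'E'
from h import *
rel(.5507,.1998,.15)
E
```

```text
t 21.1 pos [0.5592 0.2    0.1829] F [ 0.84 -0.76  0.4 ] w 0.0853 z [-0.0036  0.0227 -0.9997]
yaw y -0.2467 shift mm [-2.9 -7.9 32.9] q [-0.9   0.37  0.61  1.81 -0.27  1.04 -0.43]
```

Emit:
{"name": "move_arm", "arguments": {
  "series": [-1,-2,7,0,85,-1,-2,7,0,85,0,-2,7,0,85,0,0,7,0,85,0,0,7,0,85,0,0,7,0,85,0,0,7,0,85,0,0,7,0,85,0,0,0,0,85,0,0,0,0,85]
}}

```text
time_s: 22.1
tool_pos: [0.552, 0.2008, 0.1211]
ee_rot: [-2.462, -1.919, -0.015]
wrist_force: [0.8, -1.0, 0.1]
grip_width: 0.0845
```

```bash
python3 - <<'E'
from h import *
rel(.5507,.1998,.057)
cv2.imwrite("pics/w8.png",bot.get_image("wrist"))
E
```

```text
t 22.1 pos [0.552  0.2008 0.1211] F [ 0.83 -0.99  0.14] w 0.0845 z [-0.0045  0.0216 -0.9998]
yaw y -0.2465 shift mm [-2.6 -0.4 64.1] q [-0.88  0.44  0.58  1.87 -0.32  0.92 -0.39]
```

View pics/w8.png

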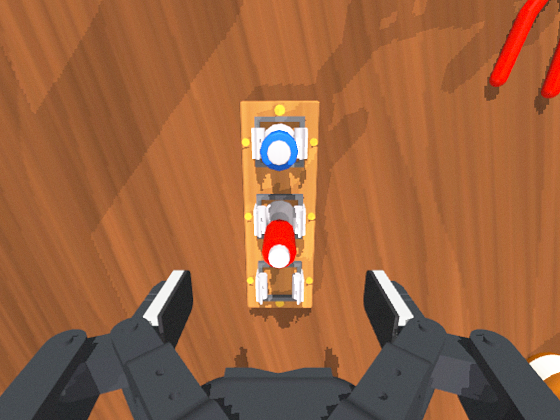

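Wrist image: the remaining red stamp's top is at (279,255), laterally mid between the pads (188 and 366). Blue is above at (278,150) and the empty clip is below. I'll continue down slowly.

Emit:
{"name": "move_arm", "arguments": {
  "series": [-1,0,7,0,85,-1,0,7,0,85,0,0,7,0,85,0,0,7,0,85,0,0,7,0,85,0,0,7,0,85,0,0,7,0,85,0,0,0,0,85]
}}

```text
time_s: 22.95
tool_pos: [0.5514, 0.2, 0.0681]
ee_rot: [-2.462, -1.919, -0.016]
wrist_force: [-0.9, 0.3, -0.2]
grip_width: 0.0853
```

```bash
python3 - <<'E'
from h import *
rel(.5507,.1998,.057)
E
```

```text
t 22.95 pos [0.5514 0.2    0.0681] F [-0.86  0.35 -0.17] w 0.0853 z [-0.0041  0.0221 -0.9997]
yaw y -0.2463 shift mm [-0.6 -0.5 11.1] q [-0.84  0.51  0.54  1.9  -0.38  0.83 -0.35]
```

Emit:
{"name": "move_arm", "arguments": {
  "series": [0,0,4,0,85,0,0,4,0,85,0,0,2,0,85,0,0,0,0,85,0,0,0,0,85]
}}

```text
time_s: 23.45
tool_pos: [0.552, 0.2004, 0.0575]
ee_rot: [-2.462, -1.919, -0.018]
wrist_force: [0.2, 0.5, -0.6]
grip_width: 0.0852
```

```bash
python3 - <<'E'
from h import *
rel(.5507,.1998,.057)
cv2.imwrite("pics/w9.png",bot.get_image("wrist"))
E
```

```text
t 23.45 pos [0.552  0.2004 0.0575] F [ 0.23  0.53 -0.62] w 0.0852 z [-0.0031  0.0224 -0.9997]
yaw y -0.2464 shift mm [-0.9 -1.1  0.5] q [-0.84  0.53  0.53  1.9  -0.39  0.81 -0.34]
```

View pics/w9.png

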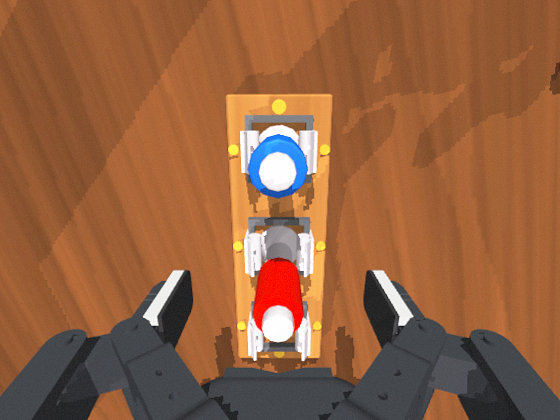

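Same view as the first good grasp: grip at (278,300), centred between the pads, blue clear at (278,165). I'll close and pull.

Emit:
{"name": "move_arm", "arguments": {
  "series": [0,0,0,0,0,0,0,0,0,0,0,0,0,0,0,0,0,0,0,0,0,0,0,0,0,0,0,0,0,0,0,0,0,0,0,0,0,0,0,0,0,0,0,0,0],
  "grip_force": 60
}}

```text
time_s: 24.4
tool_pos: [0.5528, 0.2007, 0.0585]
ee_rot: [-2.462, -1.92, -0.021]
wrist_force: [0.0, -0.7, 0.3]
grip_width: 0.0204
```

Emit:
{"name": "move_arm", "arguments": {
  "series": [0,0,-4,0,0,0,0,-4,0,0,0,0,-4,0,0,0,0,-4,0,0,0,0,-4,0,0,0,0,-4,0,0,0,0,-4,0,0]
}}

```text
time_s: 25.1
tool_pos: [0.5516, 0.1995, 0.0878]
ee_rot: [-2.462, -1.919, -0.017]
wrist_force: [-0.3, 0.3, -0.4]
grip_width: 0.0205
```

```bash
python3 - <<'E'
from h import *
rel(.5507,.1998,.057)
E
```

```text
t 25.1 pos [0.5516 0.1995 0.0878] F [-0.3   0.28 -0.42] w 0.0205 z [-0.0036  0.0222 -0.9997]
yaw y -0.2465 shift mm [-0.6 -0.7 30.8] q [-0.86  0.48  0.55  1.89 -0.36  0.86 -0.36]
```

Emit:
{"name": "move_arm", "arguments": {
  "series": [0,0,-6,0,0,0,0,-8,0,0,0,0,-10,0,0,0,0,-12,0,0,0,0,-15,0,0,0,0,-12,0,0,0,0,-8,0,0,0,0,0,0,0]
}}

```text
time_s: 25.9
tool_pos: [0.5535, 0.1981, 0.168]
ee_rot: [-2.463, -1.919, -0.025]
wrist_force: [-0.4, 0.5, -0.6]
grip_width: 0.0204
```

```bash
python3 - <<'E'
from h import *
rel(.5134,-.1594,.17)
S=bot.get_calibration("scene")
a=bot.get_image("scene")
cv2.imwrite("pics/s10.png",cv2.resize(a[60:290,100:500],None,fx=2,fy=2))
E
```

```text
t 25.9 pos [0.5535 0.1981 0.168 ] F [-0.4   0.54 -0.58] w 0.0204 z [ 6.000e-04  2.490e-02 -9.997e-01]
yaw y -0.2472 shift mm [-356.3   48.5  -11. ] q [-0.9   0.37  0.61  1.84 -0.28  1.   -0.42]
```

View pics/s10.png

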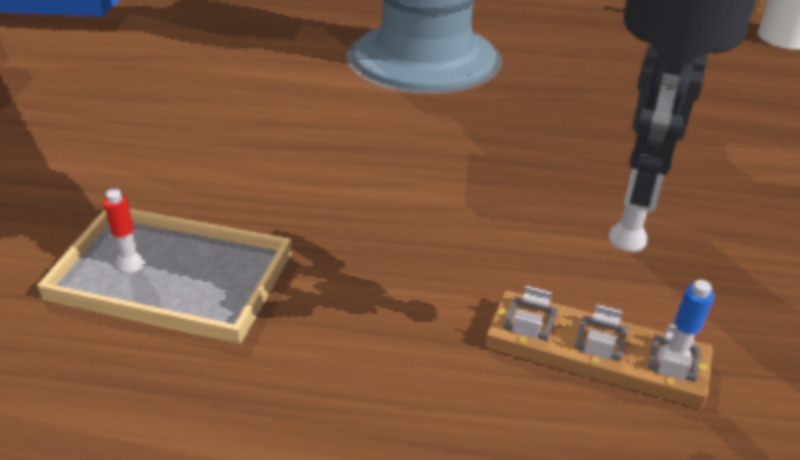

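The second stamp is out too, the first still stands, and blue is in its clip. I'll carry this one more slowly to limit sag.

Emit:
{"name": "move_arm", "arguments": {
  "series": [-8,1,0,0,0,-15,2,0,0,0,-15,2,0,0,0,-15,2,0,0,0,-15,2,0,0,0,-15,2,0,0,0,-15,2,0,0,0,-15,2,0,0,0,-15,2,0,0,0,-15,2,0,0,0,-15,2,0,0,0,-15,2,0,0,0,-15,2,0,0,0,-15,2,0,0,0,-8,1,0,0,0,0,0,0,0,0]
}}

```text
time_s: 27.55
tool_pos: [0.5231, -0.037, 0.16]
ee_rot: [-2.469, -1.911, -0.015]
wrist_force: [0.3, 0.3, -0.1]
grip_width: 0.0204
```

```bash
python3 - <<'E'
from h import *
rel(.5134,-.1594,.17)
E
```

```text
t 27.55 pos [ 0.5231 -0.037   0.16  ] F [ 0.35  0.29 -0.08] w 0.0204 z [-0.0041  0.0209 -0.9998]
yaw y -0.2534 shift mm [-120.7   21.2  -12.5] q [-0.62  0.28  0.72  1.99 -0.25  0.96 -0.03]
```

Emit:
{"name": "move_arm", "arguments": {
  "series": [-8,2,-1,0,0,-14,3,-1,0,0,-14,3,-1,0,0,-14,3,-1,0,0,-14,3,0,0,0,-14,2,0,0,0,-10,2,0,0,0,-8,2,0,0,0,-5,0,0,0,0,0,0,0,0,0,0,0,0,0,0]
}}

```text
time_s: 28.65
tool_pos: [0.5203, -0.1386, 0.162]
ee_rot: [-2.455, -1.928, -0.019]
wrist_force: [0.1, 0.1, -0.8]
grip_width: 0.0204
```

```bash
python3 - <<'E'
from h import *
rel(.5134,-.1594,.10)
E
```

```text
t 28.65 pos [ 0.5203 -0.1386  0.162 ] F [ 0.15  0.14 -0.77] w 0.0204 z [-0.003   0.0235 -0.9997]
yaw y -0.2391 shift mm [-23.2  -1.2  61.6] q [-0.44  0.31  0.75  1.95 -0.28  0.98  0.2 ]
```

Emit:
{"name": "move_arm", "arguments": {
  "series": [-4,0,6,0,0,-4,0,7,0,0,-4,0,7,0,0,-4,0,7,0,0,-3,0,7,0,0,-2,0,7,0,0,0,0,7,0,0,0,0,7,0,0,0,0,0,0,0,0,0,0,0,0]
}}

```text
time_s: 29.65
tool_pos: [0.5139, -0.1569, 0.0999]
ee_rot: [-2.449, -1.93, -0.016]
wrist_force: [-0.7, -0.9, -0.7]
grip_width: 0.0206
```

```bash
python3 - <<'E'
from h import *
rel(.5134,-.1594,.0455)
E
```

```text
t 29.65 pos [ 0.5139 -0.1569  0.0999] F [-0.69 -0.92 -0.68] w 0.0206 z [-0.0063  0.0246 -0.9997]
yaw y -0.2358 shift mm [-3.8  0.7 54.4] q [-0.36  0.41  0.7   1.99 -0.37  0.87  0.32]
```

Emit:
{"name": "move_arm", "arguments": {
  "series": [-1,0,5,0,0,-1,0,5,0,0,-1,0,5,0,0,0,0,5,0,0,0,0,5,0,0,0,0,5,0,0,0,0,5,0,0,0,0,5,0,0,0,0,5,0,0,0,0,0,0,0,0,0,0,0,0]
}}

```text
time_s: 30.75
tool_pos: [0.5139, -0.1584, 0.0513]
ee_rot: [-2.449, -1.932, -0.018]
wrist_force: [0.5, 0.5, 0.2]
grip_width: 0.0203
```

```bash
python3 - <<'E'
from h import *
rel(.5134,-.1594,.0455)
a=bot.get_image("scene")
cv2.imwrite("pics/s11.png",cv2.resize(a[90:260,100:280],None,fx=3.3,fy=3.3))
E
```

```text
t 30.75 pos [ 0.5139 -0.1584  0.0513] F [0.52 0.48 0.24] w 0.0203 z [-0.005   0.0248 -0.9997]
yaw y -0.2346 shift mm [-1.2 -0.2  5.8] q [-0.3   0.49  0.65  2.01 -0.45  0.79  0.38]
```

View pics/s11.png

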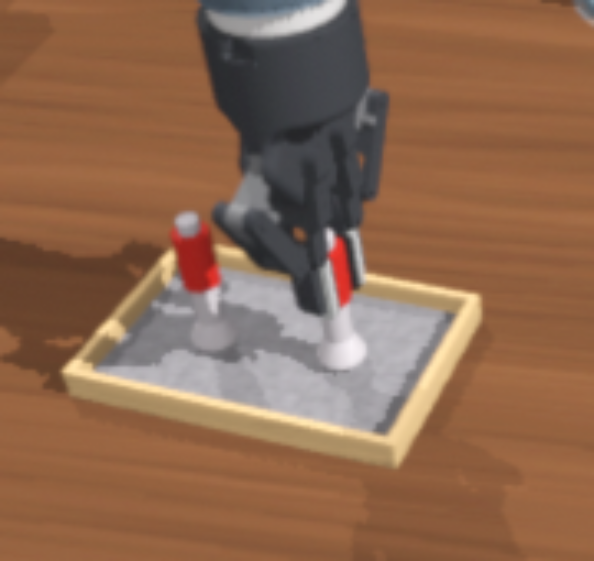

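Emit:
{"name": "move_arm", "arguments": {
  "series": [0,0,2,0,0,0,0,2,0,0,0,0,1,0,0,0,0,1,0,0,0,0,0,0,0]
}}

```text
time_s: 31.3
tool_pos: [0.5145, -0.1584, 0.0456]
ee_rot: [-2.449, -1.933, -0.02]
wrist_force: [0.9, 0.7, -0.9]
grip_width: 0.0205
```

Emit:
{"name": "move_arm", "arguments": {
  "series": [0,0,1,0,0,0,0,1,0,0,0,0,0,0,0]
}}

```text
time_s: 31.6
tool_pos: [0.5149, -0.1586, 0.0459]
ee_rot: [-2.448, -1.931, -0.022]
wrist_force: [0.1, 0.3, -0.2]
grip_width: 0.0203
```

It no longer descends, so the foot is on the floor. I'll release.

Emit:
{"name": "move_arm", "arguments": {
  "series": [0,0,0,0,24,0,0,0,0,28,0,0,0,0,35,0,0,0,0,50,0,0,0,0,60,0,0,0,0,60,0,0,0,0,60]
}}

```text
time_s: 32.3
tool_pos: [0.5155, -0.1587, 0.0458]
ee_rot: [-2.449, -1.932, -0.023]
wrist_force: [-0.1, 0.3, 0.6]
grip_width: 0.0598
```

```bash
python3 - <<'E'
from h import *
rel(.5134,-.1594,.0455)
cv2.imwrite("pics/w12.png",bot.get_image("wrist"))
E
```

```text
t 32.3 pos [ 0.5155 -0.1587  0.0458] F [-0.12  0.35  0.59] w 0.0598 z [-0.0022  0.0261 -0.9997]
yaw y -0.2348 shift mm [-1.2 -1.9  0.3] q [-0.3   0.51  0.64  2.01 -0.46  0.78  0.39]
```

View pics/w12.png

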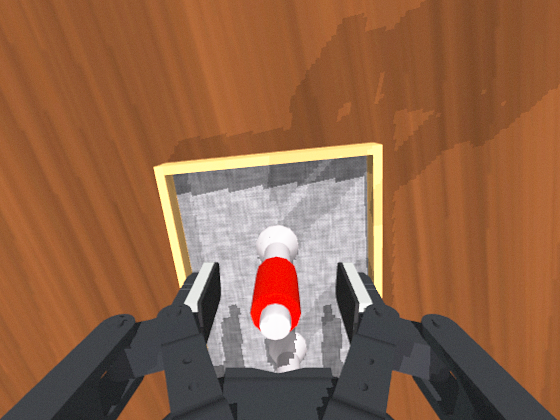

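The stamp is free between the pads (foot (277,243)), and the first one stands behind it (foot (290,350)). I'll rise slowly.

Emit:
{"name": "move_arm", "arguments": {
  "series": [0,0,-5,0,70,0,0,-8,0,70,0,0,-8,0,70,0,0,-8,0,70,0,0,-8,0,70,0,0,-10,0,70,0,0,-12,0,70,0,0,-15,0,70,0,0,-15,0,70,0,0,-15,0,70,0,0,-12,0,70,0,0,-6,0,70,0,0,0,0,70,0,0,0,0,70]
}}

```text
time_s: 33.75
tool_pos: [0.517, -0.1631, 0.1816]
ee_rot: [-2.453, -1.933, -0.03]
wrist_force: [-0.1, 0.1, -0.0]
grip_width: 0.0702
```

```bash
python3 - <<'E'
from h import *
rel(.5134,-.1594,.17)
a=bot.get_image("scene");b=bot.get_image("side")
cv2.imwrite("pics/s13.png",cv2.resize(a[90:260,100:280],None,fx=4,fy=3.5*4/3.5)[:600])
cv2.imwrite("pics/d13.png",cv2.resize(b[130:350,180:410],None,fx=2.6,fy=2.6))
cv2.imwrite("pics/b13.png",cv2.resize(a[170:265,335:465],None,fx=6,fy=6,interpolation=cv2.INTER_CUBIC))
E
```

```text
t 33.75 pos [ 0.517  -0.1631  0.1816] F [-0.1   0.09 -0.02] w 0.0702 z [ 0.0036  0.0264 -0.9996]
yaw y -0.236 shift mm [ 2.4 -4.3 11.7] q [-0.41  0.29  0.77  1.93 -0.27  1.02  0.24]
```

View pics/s13.png

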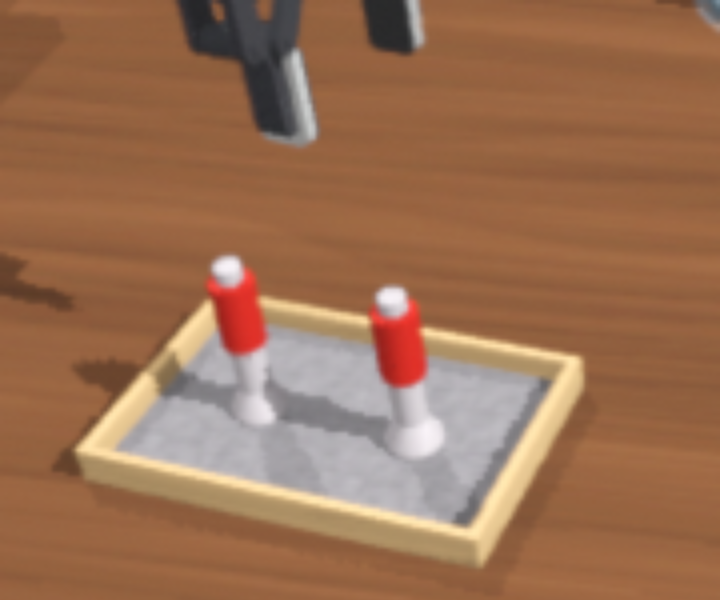

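View pics/d13.png

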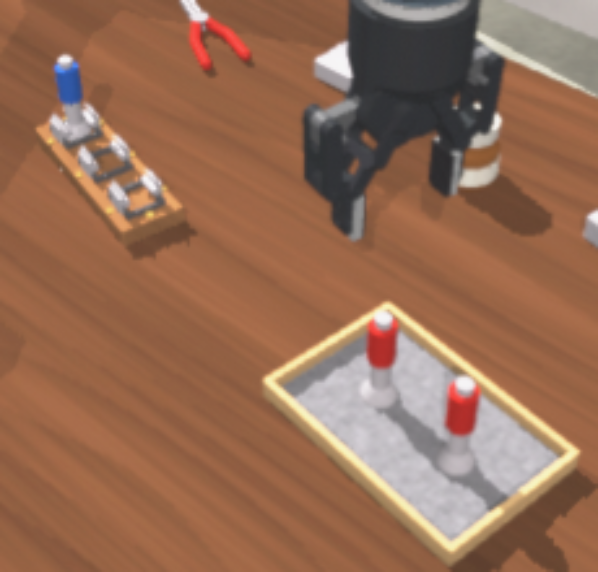

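View pics/b13.png

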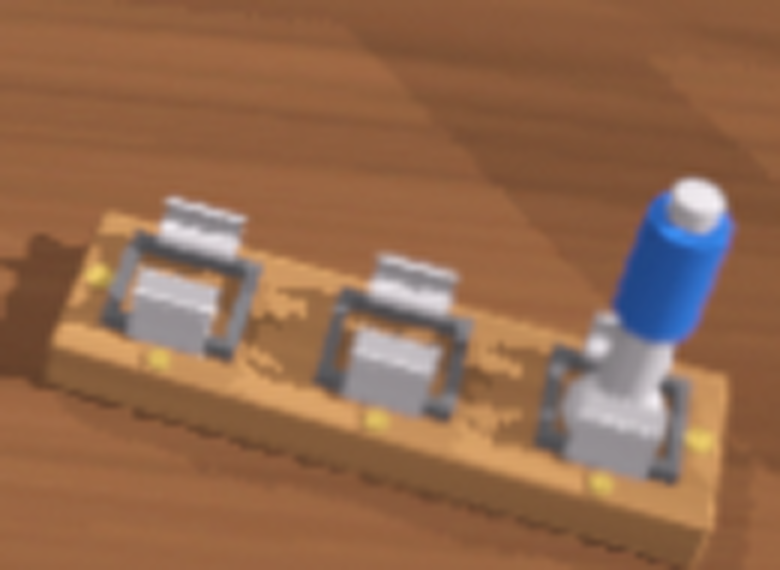

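```bash
python3 - <<'E'
from h import *
S=bot.get_calibration("scene");D=bot.get_calibration("side")
y=np.array([np.cos(1.436),np.sin(1.436)]);x=np.array([y[1],-y[0]])
for n,c,o,s,P in(("scene",S,(100,90),4,[(228,267),(393,297)]),("side",D,(180,130),2.6,[(464,384),(382,317)])):
    for p in P:
        q=onz(c,o[0]+(p[0]+.5)/s-.5,o[1]+(p[1]+.5)/s-.5,.089)[:2];d=q-[.508,-.199]
        print(n,q.round(4),"tray xy",(d@x).round(4),(d@y).round(4))
E
```

```text
scene [ 0.5049 -0.2381] tray xy 0.0022 -0.0392
scene [ 0.5159 -0.1574] tray xy 0.0022 0.0423
side [ 0.4999 -0.2417] tray xy -0.0023 -0.0434
side [ 0.5121 -0.1602] tray xy -0.0012 0.039
```

Both tops, assumed at the standing height, give tray positions of about (0,-0.041) and (0,+0.041) from both cameras, so the stamps are upright and well inside. The blue stamp's pixels are unchanged at (698,192). I'll hand in.

```bash
python3 -c "
from plant import bot
print(bot.hand_in())"
```

```text
the job is handed in; nothing more can be done
None
```

I pulled both red stamps from their clips one at a time and stood them on the tray floor, the first set down before the second was touched. The job was handed in just under 34 s, and no verdict was reported.

- **Red stamps:** the last pictures show both standing upright. Both cameras put them at about (0, -41) and (0, +41) mm in the tray frame; the two cameras differed by up to about 6 mm. I confirmed floor contact only from the lowering stalling, not by measuring the height of the undersides.
- **Blue stamp:** it is still in its clip, at the same pixels as at the start.
- **Robot:** the gripper was open and clear of everything, about 0.18 m up. Wrist force stayed under 3 N in every reading.
- **Problems:** the first fast descent drifted about 15 mm off, and fast sweeps tilted the tool by up to about 5.5°. I corrected both before gripping.

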